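Seat a filter housing on its parallels in the bench vise

TASK

The aluminium filter housing gripped in the small blue vise sits too high, so the steel parallels under it still slide. Pick up the white nylon tapper (not the dark steel punch, which would mark it) and, holding it, tap or press the housing down with its wide foot until the housing sits fully home on the parallels; do not push on the housing with the gripper itself. Then stand the tapper upright on the bench clear of the vise and let go, leaving the steel punch where it stands.

Things in the scene. Friction and masses are not known exactly. Their poses are not given: they have to be found in the camera images.
- tapper: White nylon tapping tool standing upright on the bench: a round foot 40 mm in diameter and 32 mm high, tapering by 40 mm height to a round grip 26 mm in diameter that goes up to 95 mm. About 0.14 kg. Origin at the centre of its flat underside, z axis up along the tool.
- steel_punch: Bystander: dark steel punch of the same shape and size as the tapper (40 mm foot, 26 mm grip, 95 mm tall), about 0.35 kg, standing upright on the bench. Origin at the centre of its underside. Leave it alone.
- housing_top (a point): Centre of the flat top of the aluminium housing (44 x 70 mm, 32 mm high) gripped in a blue vise fixed to the bench (base 170 x 100 mm, jaw tops 55 mm above the bench, screw reaching 126 mm from the housing's centre along point x). z up, y along the jaws (70 mm side). The top is 74 to 78 mm above the bench at the start, 66 mm when home.
- housing (a joint): How far the housing has gone down in the vise, in m: 0 when its top face is 78 mm above the bench, 0.012 when it sits on the parallels. It starts between 0 and 0.004. It is held by jaw friction: about 7 N of push moves it, it moves only straight down, and stays where it is left.
- parallels: Pair of ground steel parallels, each 6 x 96 x 14 mm, 30 mm apart centre to centre, joined by two spring strips into one loose piece; they stand on the vise bed (20 mm above the bench) between the jaws under the housing, their ends showing 8 mm past the jaws. Origin at the centre of the underside, z up, y along the bars.
Mind the look-alikes: they are no part of the job. Several things have the shape of the tapper; the one meant has the colours described above. There is more than one size of the part that bears housing_top; the job needs the larger.

How it is judged:
By the outcome, as a careful person would: the job done as asked, in the order asked, and still so for the second after the job is handed in, with the robot touching nothing.
It also fails if it takes over 38 s, if anything falls off the work surface, if the arm or the gripper's body presses on something with over 40 N, if the wrist force passes 120 N, or if a joint passes its speed limit or range.

ROBOT

A 6-joint arm with a two-finger parallel gripper is mounted at the origin on the work surface. World frame = base frame: x ahead of the robot, y to its left, z up, the work surface at z = 0. Lengths are in mm, angles in rad, forces in N, time in s.
With the tool pointing down it reaches from about 275 to 850 mm from the base axis. Payload 19 kg.
Tool frame: the origin (TCP) lies midway between the tips of the shut fingers; the grasp point (between the pads) lies 19 mm behind it; y points along the fingers, x is the direction in which the jaws open and shut, and the axes are right-handed (so a half turn about y gives the same grasp; the last joint's range is limited). The gripper opens to 85 mm and grips with 20 to 120 N. Pads are 22 mm wide; open, the fingers measure 114 mm over their backs; the gripper's body (76 mm by 85 mm) begins 54 mm behind the grasp point. The pads swing forward as they close: fully open they stand 13 mm farther back than shut.
Start: joints at [1.181, 0.15, 1.437, -0, 1.554, -0.134], TCP at [145.492, 556.257, 231.267] pointing down, gripper open.
Joint ranges: [-2.8, 2.8], [-0.68, 2.1], [0.12, 2.68], [-1.39, 4.53], [0.16, 2.79], [-2.81, 2.81]. Speed limits (rad/s): [1.89, 1.89, 2.22, 3.01, 3.01, 3.01].

INTERFACE

Orientations are given as [roll, pitch, yaw] about the fixed x, y, z axes, in that order (R = Rz(yaw) Ry(pitch) Rx(roll)).
In Python, from station import env, grab_frame, nets gives the robot as it stands.
- The arm moves only by the shell command python3 -m inch 'ROWS' [FORCE]. ROWS is text: rows parted by semicolons, each of 5 numbers parted by spaces: the opening, from 0 (shut) to 1 (fully open), then the shift along the tool's x, y, z in mm, then the turn about the tool's y in degrees. In form: jaw x y z spin; .... A call has 1 to 8 rows; each row is the pose to reach, as a shift and turn from the pose commanded when the call began, along the tool's axes at that moment; what a row does not reach only later rows make up. A row lasts 1/8 s, in which the tool goes at most 62.5 mm and 10.7 degrees, less where a joint would pass 70% of its speed; a pose out of reach is approached as far as the arm can. A call with a gripper value outside its range is refused whole. The fingers move at their own pace and stop on an object; FORCE is the grip in N (left out, the last holds). Time passes only in rows, so rows that repeat a pose let the fingers close. It gives the time, the measured TCP pose, the force and the opening at its end, in the units of the state.
- env.read_state(): the state, without advancing time (a new reading comes with each control period).
- grab_frame(name): name is "side" or "top"; returns a dict with "color" (384x512x3 uint8, blue, green, red), "vfov" (degrees; the focal length in pixels is half the picture's height over the tangent of half this angle, whatever the lens; pixels are square), "cx", "cy" (the principal point, pixels), "xyz" and "orientation" of the camera in the world. Camera axes: x right, y down, z forward; pixel columns grow to the right and rows downward; lengths in mm; the calibration is good to about 2 mm. A picture is of the moment at which its call begins. There is no depth.
- env.sign_off(): hands the job in, once; it reports no verdict.
Trained networks look in a picture, given as the dict that the camera call returned (one of the last four; its "shot" number tells which), for a name from the list of things; names that differ only in an ending like _2 or _b are one class to them, and where a whole thing is asked for, a point or a joint stands for the part that bears it (a point fixed in the world has none). Each returns a list of dicts, best first, with "score" (0 to 1); they miss things now and then, are a little off and sometimes report something else, mostly with a low value. They report only what shows in the picture. A call takes as long as a camera call. They do not tell look-alikes from the thing itself.
- nets.recognise(picture, thing): "location" ([column, row] as shares, 0 to 1, of the picture: columns of its width, rows of its height, amid what is visible of it).
- nets.masks_of(picture, thing): "mask" (384x512 bool, what is visible of it) and "location" ([column, row] as shares, 0 to 1, of the picture: columns of its width, rows of its height, amid what is visible of it).
- nets.spot_point(picture, thing): "location" ([column, row] as shares, 0 to 1, of the picture: columns of its width, rows of its height: a listed point, or the origin of a listed thing).
The state is a dict: "clock": time; "joint_positions": joint angles; "joint_vel": joint speeds; "joint_efforts": joint torques, N m; "eef_pos": TCP position; "orientation": TCP orientation; "ft_force": force on the tool from outside, world axes, zero at the start; "ft_torque": the same for the moment, N m; "width": opening from 0.0 (shut) to 1.0 (fully open).
Only numpy, scipy, OpenCV 4.12 (cv2) and the standard library are available. Lean on these libraries where they do the work, as an engineer would, in place of code of your own. Each camera call takes 0.05 s, during which the arm holds its last target.

## Working session

There is one attempt and no reset: what is moved stays moved. The work goes in short steps, Python scripts to look and compute and a shell command to move; the robot and the scene stay as the last step left them, time stands still between calls to the robot, and variables do not carry over. Pictures are saved under pics/ and viewed, and the job is handed in when it is done.

```bash
mkdir -p pics; ls
cat > h.py <<'E'
import numpy as np, cv2
from station import env, grab_frame, nets
from scipy.spatial.transform import Rotation as R
def ray(f,px):
    fl=f["color"].shape[0]/2/np.tan(np.radians(f["vfov"])/2)
    d=np.array([(px[0]-f["cx"])/fl,(px[1]-f["cy"])/fl,1.])
    return np.array(f["xyz"]),R.from_euler('xyz',f["orientation"]).apply(d)
def atz(f,px,z):
    o,d=ray(f,px); return o+d*(z-o[2])/d[2]
def proj(f,p):
    fl=f["color"].shape[0]/2/np.tan(np.radians(f["vfov"])/2)
    q=R.from_euler('xyz',f["orientation"]).inv().apply(np.array(p,float)-np.array(f["xyz"]))
    return np.array([f["cx"]+fl*q[0]/q[2],f["cy"]+fl*q[1]/q[2]])
E
python3 - <<'E'
from h import *
print(env.read_state())
for n in("top","side"):
    f=grab_frame(n); cv2.imwrite(f"pics/{n}0.png",f["color"]); np.save(f"{n}0.npy",f,allow_pickle=True)
    print({k:v for k,v in f.items() if k!="color"})
    for t in("tapper","steel_punch","housing_top","parallels"):
        for r in nets.spot_point(f,t)[:4]:
            px=np.array(r["location"])*[512,384]; z=76 if t=="housing_top" else 20 if t=="parallels" else 0
            print(n,t,round(r["score"],2),px.round(1),atz(f,px,z).round(1))
E
```

```text
pics
{'clock': 0.0, 'joint_positions': array([ 1.18099466e+00,  1.50960535e-01,  1.43799955e+00, -4.84323239e-05,
        1.55379042e+00, -1.33951406e-01]), 'joint_vel': array([ 2.00112436e-03, -8.08945262e-04,  3.50643320e-04,  3.11080357e-03,
        8.35011906e-05, -8.12799605e-04]), 'joint_efforts': array([ 1.12657941e-03, -7.13044095e+01, -5.70876431e+01, -1.39373246e-04,
        8.79587227e-03,  7.23228572e-05]), 'eef_pos': array([145.43093593, 556.06046284, 230.70563434]), 'orientation': array([-1.57068969e+00,  1.15393896e-03,  1.31494698e+00]), 'ft_force': array([-0.27045207, -0.01206048, -0.2873443 ]), 'ft_torque': array([-0.0036003 ,  0.01419013, -0.01597047]), 'width': 1.0028036236347393}
{'vfov': 42.721594026149134, 'cx': 255.36586171234228, 'cy': 194.17002414456834, 'xyz': array([ 329.68292779,  -11.31549193, 1053.87686625]), 'orientation': array([-2.96358437,  0.00564311, -1.55348085]), 'shot': 1}
top tapper 0.72 [149.6 192.9] [518.3 229.    0. ]
top tapper 0.68 [145.4 158.5] [595.4 242.6   0. ]
top steel_punch 0.84 [375.5 230.5] [ 444.  -261.7    0. ]
top housing_top 0.75 [306.  241.3] [ 411.9 -105.1   76. ]
top housing_top 0.57 [233.4 160.2] [575.5  43.5  76. ]
{'vfov': 45.9222372752168, 'cx': 253.63943486126462, 'cy': 192.59907878796048, 'xyz': array([ 120.14837751, -646.96135313,  753.77280651]), 'orientation': array([-2.29789602,  0.00415149, -0.53172053]), 'shot': 2}
side tapper 0.8 [215.5 163.9] [517.7 237.8   0. ]
side tapper 0.6 [239.8 156.1] [590.9 234.6   0. ]
side steel_punch 0.97 [299.7 309.1] [ 451.5 -253.9    0. ]
side housing_top 0.93 [273.1 177.6] [569.8  33.3  76. ]
side housing_top 0.71 [245.  247.3] [ 406.6 -120.7   76. ]
side parallels 0.45 [271.6 194.4] [569.9  37.6  20. ]
```

View pics/top0.png

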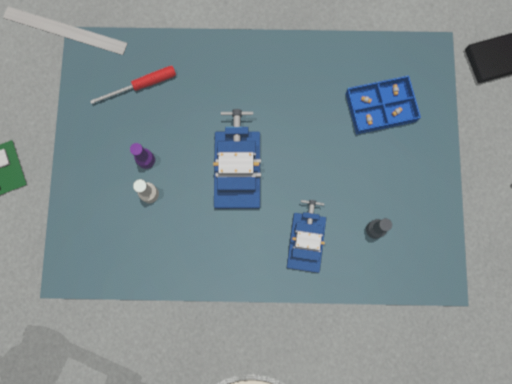

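View pics/side0.png

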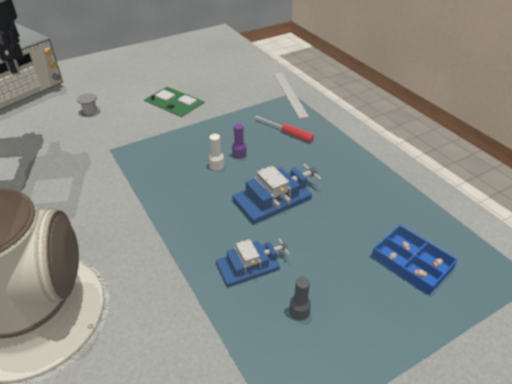

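The top view shows the white tapper at about (147,190), a purple look-alike at (143,155), the larger vise at (237,165), a smaller vise at (308,240) and the dark punch at (378,228). Next I zoom in to measure precisely.

Run:
```python
from h import *
t=np.load("top0.npy",allow_pickle=True).item(); s=np.load("side0.npy",allow_pickle=True).item()
a=cv2.resize(t["color"][100:215,120:270],None,fx=5,fy=5,interpolation=cv2.INTER_CUBIC)
b=cv2.resize(s["color"][120:225,195:325],None,fx=5.5,fy=5.5,interpolation=cv2.INTER_CUBIC)
cv2.imwrite("pics/a.png",a);cv2.imwrite("pics/b.png",b)
```

```text
(no output)
```

View pics/a.png

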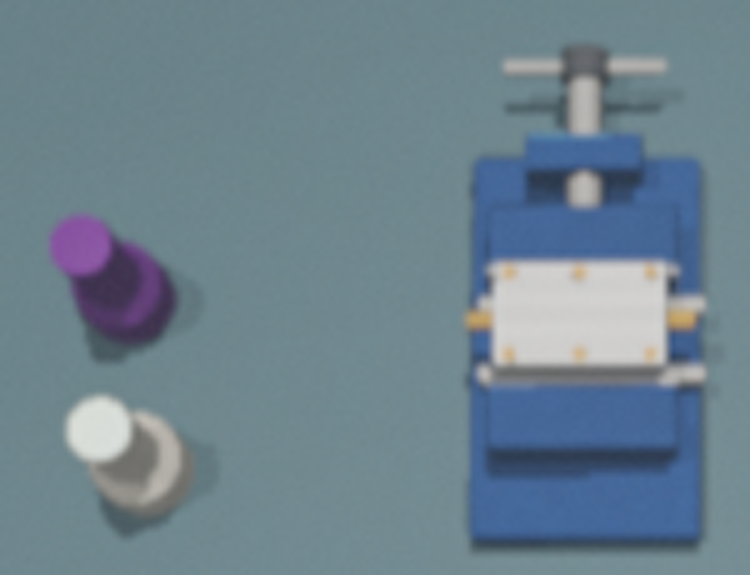

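View pics/b.png

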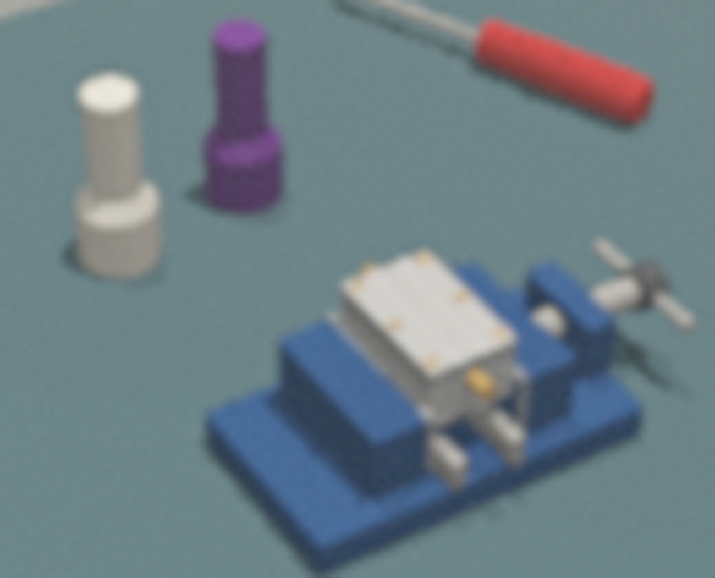

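Run:
```python
from h import *
t=np.load("top0.npy",allow_pickle=True).item(); s=np.load("side0.npy",allow_pickle=True).item()
A=lambda x,y:(120+x/5-.4,100+y/5-.4)
B=lambda x,y:(195+x/5.5-.4,120+y/5.5-.4)
print("tap",atz(t,A(99,429),95),atz(s,B(108,92),95))
print("purple",atz(t,A(81,245),95),atz(s,B(240,36),95))
for z in(74,76,78):print("hous",z,atz(t,A(580,314),z),atz(s,B(429,312),z))
print("hc",[atz(t,A(*c),76).round(1) for c in((492,262),(667,262),(668,367),(492,366))],[atz(s,B(*c),76).round(1) for c in((342,283),(425,250),(518,340),(432,377))])
print("base",[atz(t,A(*c),0).round(1) for c in((473,158),(703,158),(703,545),(470,545))])
print("foot32",atz(t,A(137,462),32))
print("handle",atz(t,A(585,62),40))
def tri(p,q):
    o1,d1=ray(t,p);o2,d2=ray(s,q);M=np.c_[d1,-d2];k=np.linalg.lstsq(M,o2-o1,rcond=None)[0]
    return (o1+d1*k[0]).round(1),(o2+d2*k[1]).round(1)
print(tri(A(99,429),B(108,92)),tri(A(580,314),B(429,312)))
```

```text
tap [516.0748107  228.56896934  95.        ] [516.23151781 229.4345461   95.        ]
purple [591.71263171 240.34248165  95.        ] [591.29429322 238.95889953  95.        ]
hous 74 [571.43860889  38.97710844  74.        ] [572.59551137  39.85395069  74.        ]
hous 76 [570.94516795  38.87445758  76.        ] [571.26433975  37.83323054  76.        ]
hous 78 [570.45172701  38.77180672  78.        ] [569.93316813  35.81251039  78.        ]
hc [array([592.4,  75.6,  76. ]), array([593.5,   3.6,  76. ]), array([549.3,   2.4,  76. ]), array([548.6,  74.3,  76. ])] [array([549.5,  73.7,  76. ]), array([592.5,  74.8,  76. ]), array([593.6,   3.1,  76. ]), array([549.8,   1.5,  76. ])]
base [array([660.6,  92.3,   0. ]), array([662.2, -10.4,   0. ]), array([487.5, -13.1,   0. ]), array([485.9,  88. ,   0. ])]
foot32 [514.33568901 227.35829627  32.        ]
handle [691.96028996  41.29875248  40.        ]
(array([515.9, 228.4,  95.8]), array([515.8, 228.4,  95.8])) (array([571.2,  38.9,  75.1]), array([571.8,  38.7,  75.2]))
```

```bash
cat > g.py <<'E'
import sys
from h import *
st=env.read_state(); g=np.array([float(v) for v in sys.argv[1:4]])
Rm=R.from_euler('xyz',st["orientation"])
print(st["clock"],st["eef_pos"].round(1),st["orientation"].round(3),"F",st["ft_force"].round(1),"w",round(st["width"],3),"T",st["ft_torque"].round(2)); print("tool shift",Rm.inv().apply(g-st["eef_pos"]).round(1))
E
python3 g.py 516 229 140
python3 -m inch '1 -28 10 -55 0; 1 -56 20 -110 0; 1 -84 30 -165 0; 1 -112 40 -220 0; 1 -140 50 -276 0; 1 -168 60 -331 0; 1 -196 75 -386 0; 1 -222 90 -441 0'
python3 g.py 516 229 140
```

```text
0.5 [145.5 556.3 231.2] [-1.571  0.     1.315] F [ 0.7 -1.   0.1] w 0.998 T [ 0.03  0.05 -0.04]
tool shift [-222.8   91.3 -441.2]
clock: 1.5
eef_pos: [515.7, 229.7, 141.7]
orientation: [-1.571, -0.0, 1.315]
ft_force: [0.2, 0.4, -0.2]
width: 1.004
1.5 [515.7 229.7 141.7] [-1.571 -0.     1.315] F [ 0.2  0.4 -0.2] w 1.004 T [ 0.1   0.02 -0.04]
tool shift [-0.6  1.7 -0.4]
```

```bash
python3 -m inch '1 -0.5 20 0 0; 1 -0.5 45 0 0; 1 -0.5 70 0 0; 1 -0.5 88 0 0; 1 -0.5 90 0 0; 1 -0.5 90 0 0' 80
python3 g.py 516 229 51
python3 - <<'E'
from h import *
for n in("top","side"):
    f=grab_frame(n)
    c=f["color"][130:225,100:200] if n=="top" else f["color"][60:190,150:290]
    cv2.imwrite(f"pics/{n}1.png",cv2.resize(c,None,fx=4.5,fy=4.5,interpolation=cv2.INTER_CUBIC))
E
```

```text
clock: 2.25
eef_pos: [514.6, 230.9, 52.5]
orientation: [-1.571, -0.0, 1.315]
ft_force: [0.4, -0.6, 0.2]
width: 0.999
2.25 [514.6 230.9  52.5] [-1.571 -0.     1.315] F [ 0.4 -0.6  0.2] w 0.999 T [-0.02 -0.01  0.03]
tool shift [-1.5  1.5 -1.9]
```

View pics/side1.png

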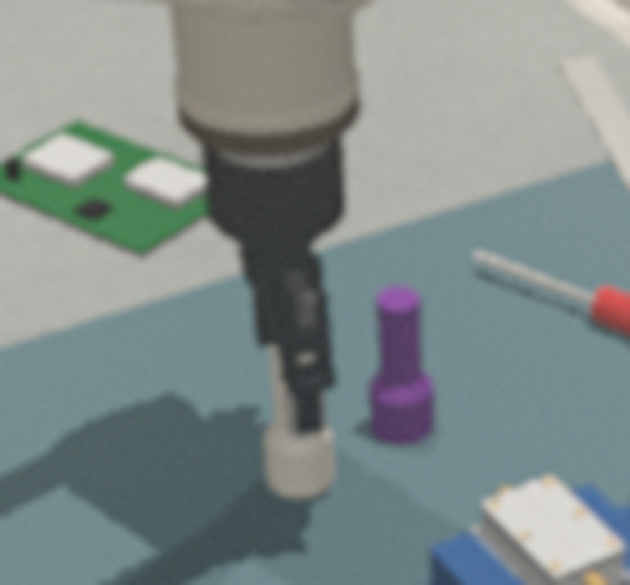

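```bash
python3 -m inch '1 -1.5 0 -2 0; 0.6 -1.5 0 -2 0; 0.3 -1.5 0 -2 0; 0 -1.5 0 -2 0; 0 -1.5 0 -2 0; 0 -1.5 0 -2 0; 0 -1.5 0 -2 0; 0 -1.5 0 -2 0' 80
python3 g.py 516 229 51
python3 -m inch '0 0 0 0 0; 0 0 0 0 0; 0 0 0 0 0; 0 0 0 0 0'
python3 g.py 516 229 51
```

```text
clock: 3.35
eef_pos: [515.8, 228.8, 51.9]
orientation: [-1.571, 0.0, 1.315]
ft_force: [-0.3, -2.4, 5.1]
width: 0.286
3.35 [515.8 228.8  51.9] [-1.571  0.     1.315] F [-0.3 -2.4  5.1] w 0.286 T [-0.51  0.12 -0.01]
tool shift [ 0.3  0.9 -0.1]
clock: 3.85
eef_pos: [515.8, 228.8, 51.9]
orientation: [-1.571, 0.0, 1.315]
ft_force: [-0.8, -1.5, 5.5]
width: 0.289
3.85 [515.8 228.8  51.9] [-1.571  0.     1.315] F [-0.8 -1.5  5.5] w 0.289 T [-0.57  0.27  0.02]
tool shift [ 0.3  0.9 -0.1]
```

```bash
python3 -m inch '0 0 -5 0 0; 0 0 -25 0 0; 0 0 -50 0 0; 0 0 -75 0 0; 0 0 -95 0 0; 0 0 -100 0 0; 0 0 -100 0 0' 
python3 g.py 571 39 152
python3 - <<'E'
from h import *
for n in("side",):
    f=grab_frame(n)
    c=f["color"][60:190,150:290]
    cv2.imwrite(f"pics/{n}2.png",cv2.resize(c,None,fx=4.5,fy=4.5,interpolation=cv2.INTER_CUBIC))
E
```

```text
clock: 4.72
eef_pos: [515.6, 228.9, 151.4]
orientation: [-1.57, 0.0, 1.315]
ft_force: [-0.1, 0.2, -2.3]
width: 0.284
4.725 [515.6 228.9 151.4] [-1.57   0.     1.315] F [-0.1  0.2 -2.3] w 0.284 T [ 0.02 -0.02  0.04]
tool shift [-169.7   -0.6 -101.6]
```

View pics/side2.png

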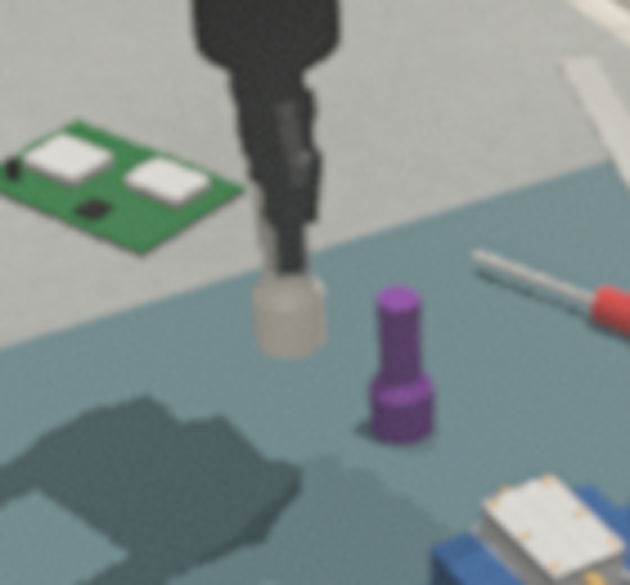

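```bash
python3 -m inch '0 -34 0 -20 0; 0 -70 0 -42 0; 0 -105 0 -63 0; 0 -140 0 -84 0; 0 -162 0 -97 0; 0 -169 0 -101 0; 0 -169.5 0 -101.5 0; 0 -169.5 0 -101.5 0' 
python3 g.py 571 39 152
python3 - <<'E'
from h import *
for n in("side","top"):
    f=grab_frame(n)
    c=f["color"][80:220,200:340] if n=="side" else f["color"][100:230,160:300]
    cv2.imwrite(f"pics/{n}3.png",cv2.resize(c,None,fx=4,fy=4,interpolation=cv2.INTER_CUBIC))
E
```

```text
clock: 5.78
eef_pos: [570.8, 40.0, 151.6]
orientation: [-1.57, -0.0, 1.316]
ft_force: [-0.1, -0.2, -1.6]
width: 0.286
5.775 [570.8  40.  151.6] [-1.57  -0.     1.316] F [-0.1 -0.2 -1.6] w 0.286 T [ 0.01 -0.03  0.02]
tool shift [-0.9 -0.4 -0.4]
```

View pics/side3.png

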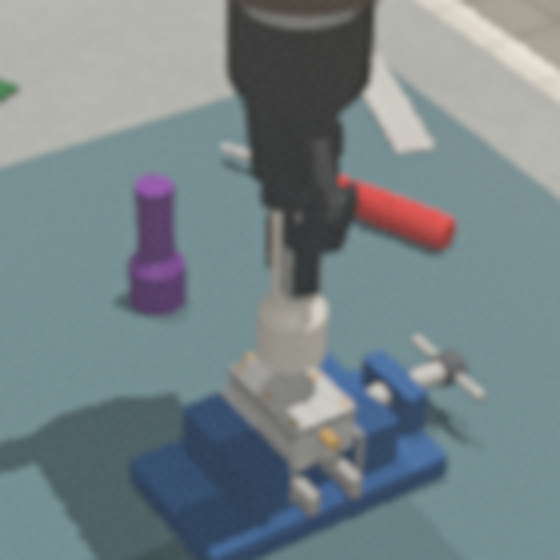

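```bash
python3 -m inch '0 -0.9 6 0 0; 0 -0.9 12 0 0; 0 -0.9 17 0 0; 0 -0.9 20 0 0; 0 -0.9 22 0 0; 0 -0.9 24 0 0; 0 -0.9 26 0 0;0 -0.9 27 0 0' 
python3 g.py 571 39 118
python3 -m inch '0 0 0.5 0 0; 0 0 1 0 0; 0 0 1.5 0 0; 0 0 2 0 0; 0 0 2.5 0 0; 0 0 3 0 0' 
python3 g.py 571 39 118
```

```text
clock: 6.88
eef_pos: [571.1, 38.3, 125.3]
orientation: [-1.572, -0.0, 1.315]
ft_force: [-1.0, -0.2, 6.4]
width: 0.284
6.875 [571.1  38.3 125.3] [-1.572 -0.     1.315] F [-1.  -0.2  6.4] w 0.284 T [-0.    0.34  0.05]
tool shift [0.7 7.3 0.3]
clock: 7.62
eef_pos: [571.1, 38.3, 122.4]
orientation: [-1.572, -0.0, 1.315]
ft_force: [-2.3, 0.2, 5.2]
width: 0.279
7.625 [571.1  38.3 122.4] [-1.572 -0.     1.315] F [-2.3  0.2  5.2] w 0.279 T [-0.06  0.32 -0.  ]
tool shift [0.7 4.4 0.3]
```

Moving against about 7 N, as expected. I keep going until the force climbs.

```bash
python3 -m inch '0 0 0.5 0 0; 0 0 1 0 0; 0 0 1.5 0 0; 0 0 2 0 0; 0 0 2.5 0 0; 0 0 3 0 0; 0 0 3.5 0 0' 
python3 g.py 571 39 118
python3 -m inch '0 0 0.4 0 0; 0 0 0.8 0 0; 0 0 1.2 0 0; 0 0 1.2 0 0'
python3 g.py 571 39 118
```

```text
clock: 8.5
eef_pos: [571.1, 38.3, 118.9]
orientation: [-1.572, -0.0, 1.315]
ft_force: [-1.7, 0.4, 5.9]
width: 0.283
8.5 [571.1  38.3 118.9] [-1.572 -0.     1.315] F [-1.7  0.4  5.9] w 0.283 T [-0.04  0.36 -0.01]
tool shift [0.7 0.9 0.3]
clock: 9.0
eef_pos: [571.1, 38.3, 117.9]
orientation: [-1.572, -0.0, 1.315]
ft_force: [-2.5, 1.3, 7.6]
width: 0.282
9.0 [571.1  38.3 117.9] [-1.572 -0.     1.315] F [-2.5  1.3  7.6] w 0.282 T [-0.03  0.47 -0.04]
tool shift [ 0.7 -0.1  0.3]
```

```bash
python3 -m inch '0 0 0.4 0 0; 0 0 0.8 0 0; 0 0 0.8 0 0'
python3 g.py 571 39 118
python3 -m inch '0 0 0.4 0 0; 0 0 0.8 0 0; 0 0 0.8 0 0'
python3 g.py 571 39 118
```

```text
clock: 9.38
eef_pos: [571.3, 38.3, 117.8]
orientation: [-1.573, -0.0, 1.315]
ft_force: [-4.9, 1.2, 16.7]
width: 0.284
9.375 [571.3  38.3 117.8] [-1.573 -0.     1.315] F [-4.9  1.2 16.7] w 0.284 T [-0.04  1.05 -0.03]
tool shift [ 0.6 -0.2  0.5]
clock: 9.75
eef_pos: [571.5, 38.3, 117.8]
orientation: [-1.573, -0.0, 1.315]
ft_force: [-8.5, 0.6, 24.5]
width: 0.286
9.75 [571.5  38.3 117.8] [-1.573 -0.     1.315] F [-8.5  0.6 24.5] w 0.286 T [-0.07  1.58 -0.04]
tool shift [ 0.6 -0.2  0.6]
```

Hard stop at the expected height (TCP 117.8, so the foot is at about 66 mm). Now I lift and check the parallels and housing.

```bash
python3 -m inch '0 0 -3 0 0; 0 0 -10 0 0; 0 0 -22 0 0; 0 0 -34 0 0; 0 0 -38 0 0; 0 0 -38 0 0'
python3 g.py 500 229 152
python3 - <<'E'
from h import *
f=grab_frame("side")
c=f["color"][80:220,200:340]
cv2.imwrite("pics/side4.png",cv2.resize(c,None,fx=4,fy=4,interpolation=cv2.INTER_CUBIC))
E
```

```text
clock: 10.5
eef_pos: [571.0, 38.3, 153.8]
orientation: [-1.571, 0.0, 1.315]
ft_force: [-0.1, -0.6, -0.9]
width: 0.284
10.5 [571.   38.3 153.8] [-1.571  0.     1.315] F [-0.1 -0.6 -0.9] w 0.284 T [ 0.03 -0.03  0.04]
tool shift [166.6   1.8 116.9]
```

View pics/side4.png

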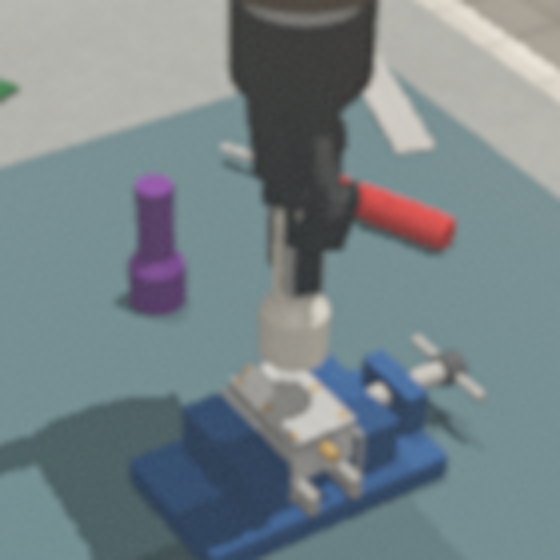

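```bash
python3 -m inch '0 34 0 24 0; 0 70 0 49 0; 0 105 0 74 0; 0 140 0 98 0; 0 158 0 111 0; 0 165 0 116 0; 0 166.5 0 117 0; 0 166.5 0 117 0'
python3 -m inch '0 0 25 0 0; 0 0 50 0 0; 0 0 75 0 0; 0 0 90 0 0; 0 0 97 0 0; 0 0 99 0 0; 0 0 100 0 0; 0 0 100 0 0'
python3 g.py 500 229 52
```

```text
clock: 11.55
eef_pos: [500.1, 228.3, 153.4]
orientation: [-1.571, 0.0, 1.314]
ft_force: [0.2, 0.1, -0.7]
width: 0.286
clock: 12.55
eef_pos: [500.0, 229.0, 54.0]
orientation: [-1.571, -0.0, 1.315]
ft_force: [-0.9, 0.3, -1.7]
width: 0.289
12.55 [500. 229.  54.] [-1.571 -0.     1.315] F [-0.9  0.3 -1.7] w 0.289 T [ 0.03 -0.05  0.  ]
tool shift [-0.  2.  0.]
```

```bash
python3 -m inch '0 0 0.7 0 0; 0 0 1.4 0 0; 0 0 2 0 0; 0 0 2.2 0 0; 0 0 2.2 0 0'
python3 g.py 500 229 52
```

```text
clock: 13.18
eef_pos: [500.0, 229.0, 51.9]
orientation: [-1.571, -0.0, 1.315]
ft_force: [-2.1, -1.0, 6.3]
width: 0.289
13.175 [500.  229.   51.9] [-1.571 -0.     1.315] F [-2.1 -1.   6.3] w 0.289 T [-0.22  0.47 -0.02]
tool shift [-0.  -0.1 -0. ]
```

```bash
python3 -m inch '0.4 0 0 0 0; 0.5 0 0 0 0; 0.7 0 0 0 0; 1 0 0 0 0; 1 0 0 0 0; 1 0 0 0 0; 1 0 0 0 0; 1 0 0 0 0'
python3 -m inch '1 0 -10 0 0; 1 0 -30 0 0; 1 0 -60 0 0; 1 0 -90 0 0; 1 0 -120 0 0; 1 0 -150 0 0; 1 0 -150 0 0'
python3 -m inch '1 40 0 40 0; 1 80 0 80 0; 1 110 0 130 0; 1 110 0 180 0; 1 110 0 220 0; 1 110 0 220 0'
python3 - <<'E'
from h import *
for n in("top","side"):
    f=grab_frame(n); cv2.imwrite(f"pics/{n}5.png",f["color"]); np.save(f"{n}5.npy",f,allow_pickle=True)
t=np.load("top5.npy",allow_pickle=True).item(); s=f
a=cv2.resize(t["color"][100:215,120:270],None,fx=5,fy=5,interpolation=cv2.INTER_CUBIC)
b=cv2.resize(s["color"][120:225,195:325],None,fx=5.5,fy=5.5,interpolation=cv2.INTER_CUBIC)
cv2.imwrite("pics/a5.png",a);cv2.imwrite("pics/b5.png",b)
E
```

```text
clock: 14.18
eef_pos: [499.8, 229.0, 51.3]
orientation: [-1.571, 0.0, 1.315]
ft_force: [0.9, 0.1, -0.4]
width: 1.0
clock: 15.05
eef_pos: [500.6, 229.2, 204.3]
orientation: [-1.575, -0.002, 1.315]
ft_force: [-0.1, 0.6, -0.2]
width: 1.0
clock: 15.8
eef_pos: [312.6, 391.5, 201.3]
orientation: [-1.57, 0.0, 1.318]
ft_force: [-0.2, -0.8, -0.0]
width: 0.999
```

View pics/a5.png

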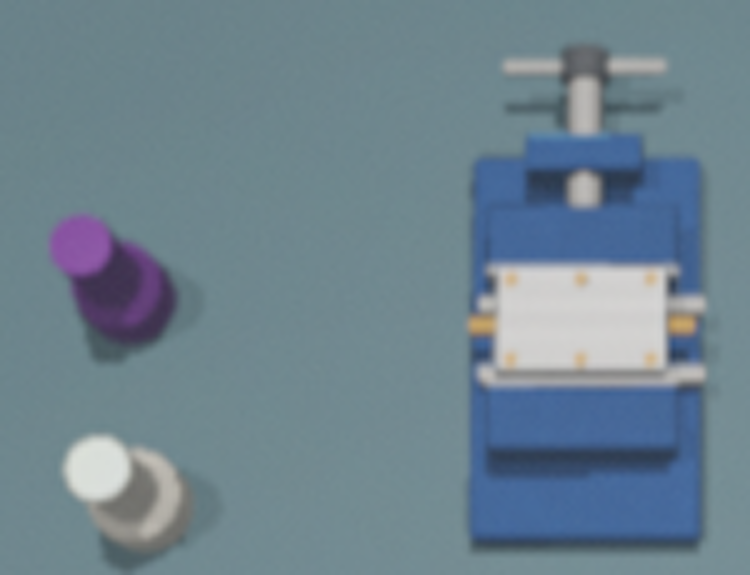

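View pics/b5.png

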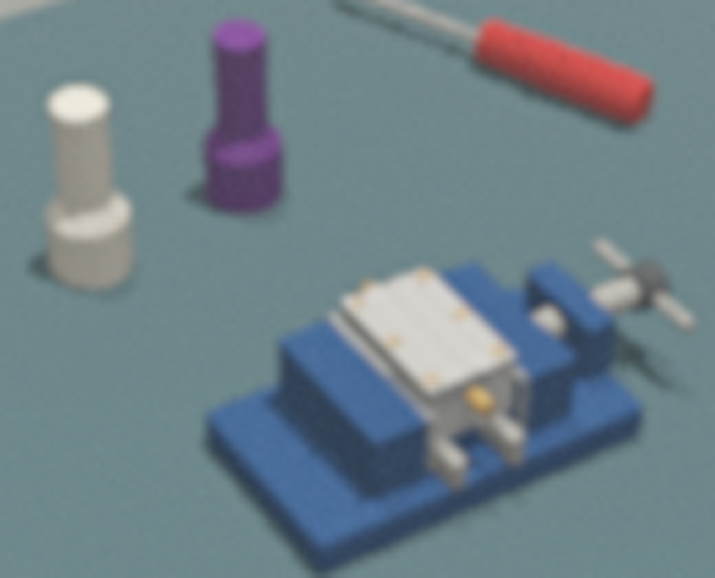

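View pics/side5.png

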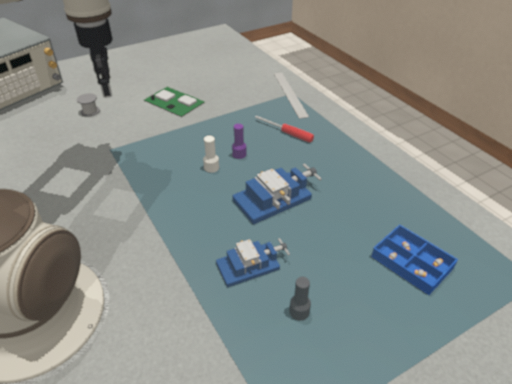

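Run:
```python
from h import *
t=np.load("top5.npy",allow_pickle=True).item(); s=np.load("side5.npy",allow_pickle=True).item()
A=lambda x,y:(120+x/5-.4,100+y/5-.4)
B=lambda x,y:(195+x/5.5-.4,120+y/5.5-.4)
def tri(p,q):
    o1,d1=ray(t,p);o2,d2=ray(s,q);M=np.c_[d1,-d2];k=np.linalg.lstsq(M,o2-o1,rcond=None)[0]
    return (o1+d1*k[0]).round(1),(o2+d2*k[1]).round(1)
print(tri(A(581,319),B(430,329.5)),tri(A(97,468),B(78,104)))
print(env.read_state()["joint_vel"].round(3))
env.sign_off()
```

```text
(array([571.5,  39. ,  65. ]), array([572.5,  38.5,  65.2])) (array([500.4, 228.6,  94.5]), array([500.3, 228.6,  94.5]))
[-0.023  0.014 -0.011  0.     0.002 -0.002]
the job is handed in; nothing more can be done
```

The housing is fully home, and the job is handed in at about 16 s of the 38 s allowed. I gripped the white tapper and pressed the housing down in the larger vise with its foot. Then I stood the tapper on the bench at about (500, 229) mm, let go and moved the arm clear.

- **Housing:** it went down against roughly 7 N, then stopped hard with the tapper's foot at about 66 mm. The force climbed to 24 N with no further movement. The cameras put its top at about 75 mm before and about 65 mm after, against 66 mm when home, which is within the calibration error.
- **Tapper:** it stands upright in both final pictures, its top measured at 94.5 mm (95 mm nominal), well away from the vise.
- **Everything else:** the steel punch, the purple look-alike and the parallels look unmoved. The punch I judged by eye in the side view only.

No check failed or disagreed. The gripper sat about 2 mm off before the grasp, and I corrected that.

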